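# Purge the vacuum packer's filter bay

### The arm

A 6-joint arm with a two-finger parallel gripper is mounted at the origin on the work surface. World frame = base frame: x ahead of the robot, y to its left, z up, the work surface at z = 0. Lengths are in m, angles in rad, forces in N, time in s.
With the tool pointing down it reaches from about 0.275 to 0.725 m from the base axis. Payload 5.6 kg.
Tool frame: the origin (TCP) lies at the very end of the fingers, on their centre line; the grasp point (between the pads) lies 19 mm behind it (hold_point_z is the y of the grasp point in the tool frame, in m); y points along the fingers, z is the direction in which the jaws open and shut, and the axes are right-handed (so a half turn about y gives the same grasp; the last joint's range is limited). The gripper opens to 85 mm and grips with 20 to 120 N. Pads are 22 mm wide; open, the fingers measure 114 mm over their backs; the gripper's body (76 mm by 85 mm) begins 54 mm behind the grasp point. The pads swing forward as they close: fully open they stand 13 mm farther back than shut.
Start: joints at [1.47, 0.255, 0.108, 0, -1.424, -0.285], TCP at [0.207, 0.51, 0.231] pointing down, gripper open.
Joint ranges: [-2.95, 2.95], [-1.21, 1.97], [-1.09, 1.5], [-2.87, 1.71], [-2.94, -0.07], [-3.05, 3.05]. Speed limits (rad/s): [2.57, 2.57, 3.14, 3.14, 3.14, 3.14].

### API

Orientations are given as a 3x3 rotation matrix whose columns are the frame's x, y, z axes.
In Python, from rig import state, read_camera, calibration, sign_off, hold_point_z gives the robot as it stands.
- The arm moves only by the tool drive_tool, never from a script. Its argument "rows" is a list of rows, each an object with "dr": the turn, a rotation vector about the tool's x, y, z in rad, a list of three; "translation": the shift along the tool's x, y, z in mm, a list of three; "fingers": the opening in per cent of the stroke, from 0 (shut) to 100 (fully open). In form: [{"dr": [wx, wy, wz], "translation": [tx, ty, tz], "fingers": fingers}, ...]. A call has 1 to 20 rows; each row is the pose to reach, as a shift and turn from the pose commanded when the call began, along the tool's axes at that moment; what a row does not reach only later rows make up. A row lasts 1/12 s, in which the tool goes at most 41.7 mm and 7.16 degrees, less where a joint would pass 70% of its speed; a pose out of reach is approached as far as the arm can. A call with a gripper value outside its range is refused whole. The fingers move at their own pace and stop on an object; "newtons" is the grip in N (left out, the last holds). Time passes only in rows, so rows that repeat a pose let the fingers close. It gives the time, the measured TCP pose, the force and the opening at its end, in the units of the state.
- state(): the state, without advancing time (a new reading comes with each control period).
- read_camera(name): name is "side" or "top" or "wrist"; returns the picture (420x560x3 uint8, blue, green, red); there is no depth.
- calibration(name): a dict with "mtx" (3x3 intrinsics, pixels), "T" (4x4, takes a point from camera to world coordinates); the wrist camera has in their place "tool_from_camera" (4x4, takes a point from camera to tool coordinates, whose origin is the TCP and whose axes are the tool frame's). Camera axes: x right, y up, looking along -z (the intrinsics and any distortion apply to the point x, -y, -z); pixel columns grow to the right and rows downward; lengths in m; the calibration is good to about 2 mm. The wrist camera is an equidistant fisheye: a pixel r from the principal point sees the ray r / f radians off the axis. A picture is of the moment at which its call begins: read the wrist's pose just before it. calibration takes no time and is no camera call.
- sign_off(): hands the job in, once; it reports no verdict.
The state is a dict: "time_s": time; "q": joint angles; "joint_vel": joint speeds; "joint_efforts": joint torques, N m; "eef_pos": TCP position; "orientation": TCP orientation; "contact_force": force on the tool from outside, world axes, zero at the start; "torque": the same for the moment, N m; "opening": finger opening in m.
Only numpy, scipy, OpenCV 4.12 (cv2) and the standard library are available. Lean on these libraries where they do the work, as an engineer would, in place of code of your own. Each camera call takes 0.05 s, during which the arm holds its last target. There are 200 camera calls.

### The job

Clear the filter bay of the vacuum packing machine: squeeze the two snap tabs of its filter cover together, lift the cover off and set it down upright on the clear part of the cutting board. Then hold the large round pump button fully down for about four seconds (at least three, and let go before the creeping gauge pin gets level with the stop block beside its slot), and release it. Finally take the cover again by its middle rib, leaving the tabs free, and press it back onto the filter bay until it is fully home and both tabs have snapped in; do not press the small seal button and leave the dish of sweets on the board where it is.

Things in the scene. Friction and masses are not known exactly. Their poses are not given: they have to be found in the camera images.
- machine: Low white vacuum packing machine, fixed, 240 (x) x 300 (y) mm, its flat deck 75 mm above the table; a grey ridge, 50 mm deep and 30 mm higher, runs along its back. Origin on the table under its middle; x points from front to back, y to the left seen from the front. Filter bay with cover on the left (+y) half, two round buttons on the right; the gauge lies on the ridge.
- seat (a point): Point on the deck, machine frame (-20, 60, 75) mm, where the cover's origin lies when home (its axes along the machine's, either way round). At each y side stands a fixed catch, 39.5 to 45.5 mm off, 44 mm long, 34 mm high, with a lip whose underside is 18.5 mm above the deck; slopes over the lips guide the tabs in (up to 5 mm off in y). Low end stops leave 5 mm of play each way in x.
- cover: Grey plastic cover, loose, about 0.23 kg, 120 (x) x 46 (y) mm, flat top at 24 mm. Origin: middle of its flat underside, its lowest part; z up. On top, in the middle, the grip rib, and 30 mm to either side in y the upright snap tabs. It starts clipped on the filter bay and lifts only with both tabs squeezed in. Some 5 to 10 N of downward push snaps it back on.
- cover_rib: The grip rib in the middle of the cover: 16 mm thick in x, 26 mm wide in y, standing from 24 to 68 mm above the cover's underside. Origin: middle of the rib's foot (24 mm above the underside, on the cover's axis). Take it with the fingers closing along the cover's x; the tabs' inner faces stand 24.5 mm from the axis in y.
- tab_l_pad (a point): Where to press the tab at the cover's +y side: on its outer face, 30 mm from the cover's axis, 52 mm above its underside. An upright plate 40 mm wide in x, 5.5 mm thick, top at 68 mm; when clipped on only what is above the catch (34 mm) can be reached. Both tabs measure 60 mm over their outer faces; squeezed to their stops 44 mm.
- tab_r_pad (a point): The same on the tab at the cover's -y side.
- tab_l (a joint): How far the +y tab is squeezed inward, m: 0 free, 0.008 at its stop. A spring pushes it back (1.2 N free, 3.6 N at the stop). The tab clears its catch from 0.005 on; squeeze it to the stop.
- tab_r (a joint): The same for the -y tab.
- board: White plastic cutting board, fixed, 200 (x) x 240 (y) mm, 14 mm thick. Origin in the middle of its underside on the table. A small dish of sweets stands on its +y part.
- board_clear (a point): Middle of the clear part of the board, on its top: board frame (0, -50, 14) mm. A good place for the cover's origin, with the cover's x along the board's x.
- pump (a joint): Travel of the large round pump button, m: 0 up, 0.007 fully down; it counts as held from 0.005 on. Spring: starts to move at about 1.5 N, fully down at 5 N; comes up by itself.
- pump_top (a point): Centre of the pump button's top face, 23 mm above the deck when up (machine frame (-62, -85, 98) mm); moves down with it. Round, 40 mm across, in a black ring 56 mm across and 12 mm high. Pushed straight down.
- gauge (a joint): Timer gauge on the ridge behind the buttons: a small black pin in a 60 mm slot. Travel of the pin, m: 0 at rest at the left (+y) end; while the pump button is held it creeps to the right (about 0.016 after 3 s, 0.045 after about 8 s) and afterwards it creeps back more slowly. The stop block beside the slot is at 0.045.
- seal (a joint): Travel of the small seal button, m: 0 up, 0.005 down. Not to be pressed.
- seal_top (a point): Centre of the small seal button's top, 20 mm across, 21 mm above the deck, machine frame (5, -110, 96) mm: 67 mm behind the pump button and 25 mm to its right.
- dish: Blue dish 68 mm across with two sweets, 35 mm high, on the +y part of the board. Origin under its middle. Leave alone.

How it is judged:
On the way, in this order (a step that is already met when the one before it is completed fails the run):
1. both tabs squeezed in while the cover is on the filter bay (value of joint each of tab_l, tab_r above 0.005 m and distance between cover and seat below 0.012 m), for 0.1 s.
2. cover set down upright on the board and let go (x of cover in the frame of board between -0.09 and 0.09 m and y of cover in the frame of board between -0.11 and 0.11 m and z of cover in the frame of board below 0.018 m and angle between cover's own z axis and vertical below 0.1 rad and linear speed of cover below 0.02 m/s and contact force between the fingers and cover below 0.1 N), for 0.2 s.
3. pump button held down for three seconds without a break, the cover lying on the board (value of joint pump above 0.005 m and z of cover in the frame of board below 0.018 m), for 3 s.
4. pump button let go (value of joint pump below 0.0015 m), for 0.2 s.
5. cover lifted from the board by its rib, the tabs free (contact force between the fingers and cover_rib above 1 N and value of joint each of tab_l, tab_r below 0.003 m and z of cover in the frame of board above 0.035 m), for 0.2 s.
At the end, for the whole second after the job is handed in: The cover is home on the filter bay (within 8 mm in plan, underside within 2.5 mm of the deck, within 0.12 rad of the machine's axes, level), both tabs sprung out under their catches (squeezed less than 2 mm), the pump button is up, and the cover is at rest and released (horizontal distance between cover and seat below 0.008 m and z of cover in the frame of machine below 0.0775 m and angle between the x axis of cover and the x axis of machine, either way round below 0.12 rad and angle between cover's own z axis and vertical below 0.04 rad and value of joint each of tab_l, tab_r below 0.002 m and value of joint pump below 0.0015 m and linear speed of cover below 0.01 m/s); the robot touches nothing.
It fails at once if the gauge pin gets level with the stop block (button held too long) (value of joint gauge above 0.045 m).
It fails at once if the small seal button is pressed (value of joint seal above 0.003 m).
It fails at once if the dish of sweets is pushed more than 30 mm (distance of dish from where it was at the start of the episode above 0.03 m).
It also fails if it takes over 72 s, if anything falls off the work surface, if the arm or the gripper's body presses on something with over 40 N, if the wrist force passes 120 N, or if a joint passes its speed limit or range.

## Working session

There is one attempt and no reset: what is moved stays moved. The work goes in short steps, Python scripts to look and compute and a tool call to move; the robot and the scene stay as the last step left them, time stands still between calls to the robot, and variables do not carry over. Pictures are saved under pics/ and viewed, about 8 in all and at most 12, crops included, and the job is handed in when it is done.

Besides the shell and the picture viewer there is one more tool, called after ">>>" as name([rows], argument=value, ...), one row to a line, values as JSON. drive_tool: Moves the arm, as the interface text tells. Its arguments: {"type":"object","properties":{"rows":{"type":"array"},"newtons":{"type":"number"}},"required":["rows"]}

```bash
mkdir -p pics; ls
python3 - <<'E'
from rig import *
import cv2,numpy as np
np.set_printoptions(precision=4,suppress=True)
s=state();print(s['time_s'],s['eef_pos'],s['orientation'],s['opening'],hold_point_z if not callable(hold_point_z) else hold_point_z())
for n in ('top','side','wrist'):
    im=read_camera(n);cv2.imwrite(f'pics/{n}0.png',im);print(n,calibration(n))
a=cv2.imread('pics/top0.png');cv2.imwrite('pics/top0x.png',cv2.resize(a,(800,600),interpolation=cv2.INTER_CUBIC))
E
```

```text
pics
0.0 [0.2067 0.5091 0.2304] [[-0.9265 -0.0007 -0.3764]
 [ 0.3764 -0.0018 -0.9265]
 [-0.     -1.      0.0019]] 0.08564633174940878 -0.0187
top {'mtx': array([[389.1511,   0.    , 287.2554],
       [  0.    , 389.1511, 220.0528],
       [  0.    ,   0.    ,   1.    ]]), 'T': array([[ 0.0221,  0.9857, -0.1671,  0.4694],
       [-0.9992,  0.0273,  0.029 ,  0.0014],
       [ 0.0331,  0.1664,  0.9855,  0.8882],
       [ 0.    ,  0.    ,  0.    ,  1.    ]])}
side {'mtx': array([[435.2489,   0.    , 274.0005],
       [  0.    , 435.2489, 206.0357],
       [  0.    ,   0.    ,   1.    ]]), 'T': array([[ 0.7992,  0.4561, -0.3915,  0.2475],
       [-0.601 ,  0.5973, -0.531 , -0.4444],
       [-0.0084,  0.6597,  0.7515,  0.7233],
       [ 0.    ,  0.    ,  0.    ,  1.    ]])}
wrist {'mtx': array([[325.1923,   0.    , 277.5319],
       [  0.    , 325.1923, 206.9478],
       [  0.    ,   0.    ,   1.    ]]), 'tool_from_camera': array([[ 0.0005, -0.9467, -0.3221, -0.0829],
       [ 0.0005,  0.3221, -0.9467, -0.1415],
       [ 1.    ,  0.0003,  0.0006,  0.0001],
       [ 0.    ,  0.    ,  0.    ,  1.    ]])}
```

View pics/top0x.png

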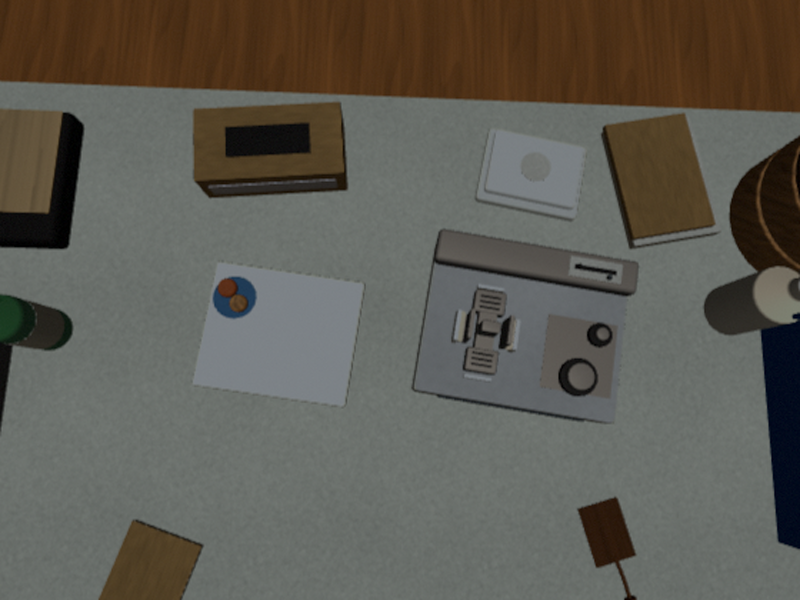

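The top view shows the board at about (280,335) with the dish at its upper left, and the machine at about (525,325) with the cover at (487,330), pump (579,375) and seal (600,334).

Run:
```python
import cv2,numpy as np
a=cv2.imread('pics/top0.png');b=cv2.imread('pics/side0.png')
c=cv2.resize(a[155:300,285:455],None,fx=4.7,fy=4.0,interpolation=cv2.INTER_CUBIC)
c=cv2.convertScaleAbs(c,alpha=1.4)
cv2.imwrite('pics/m1.png',c[:600,:800]);print(c.shape)
cv2.imwrite('pics/side0x.png',cv2.convertScaleAbs(cv2.resize(b,(800,600),interpolation=cv2.INTER_CUBIC),alpha=1.4))
```

```text
(580, 799, 3)
```

View pics/m1.png

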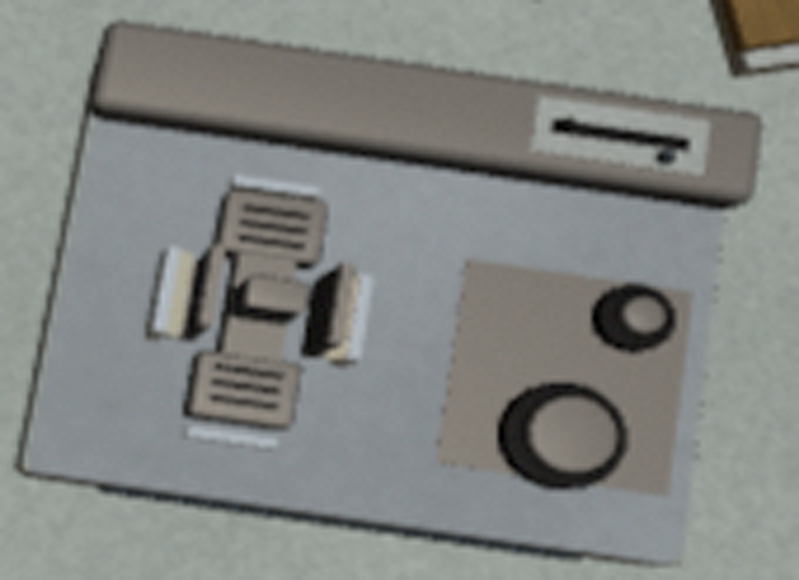

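View pics/side0x.png

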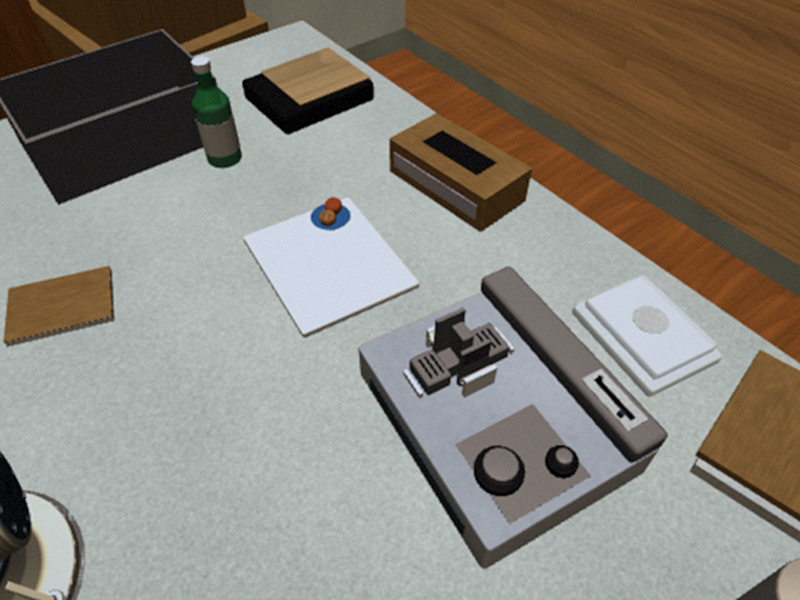

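Both views agree: in the crop, deck corners are at (22,470) and (682,562), pump top (575,429), seal top (649,312) and rib top (277,293). In the side view, pump top is (500,465) and seal (564,457). Now a pose fit for machine and board.

```bash
cat > h.py <<'E'
import numpy as np,cv2
from rig import *
from scipy.optimize import least_squares
np.set_printoptions(precision=4,suppress=True)
CAL={n:calibration(n) for n in ('top','side','wrist')}
def proj(n,P):
    c=CAL[n];p=(np.asarray(P,float)-c['T'][:3,3])@c['T'][:3,:3]
    p=p*[1,-1,-1];u=p@c['mtx'].T;return u[:,:2]/u[:,2:]
def pl(v,P):
    c,s=np.cos(v[2]),np.sin(v[2]);P=np.asarray(P,float)
    return np.c_[v[0]+c*P[:,0]-s*P[:,1],v[1]+s*P[:,0]+c*P[:,1],P[:,2]]
def fit(obs,v0):
    f=lambda v:np.concatenate([(proj(n,pl(v,[P]))-[px]).ravel() for n,P,px in obs])
    r=least_squares(f,v0,loss='soft_l1');return r.x,f(r.x).reshape(-1,2)
E
python3 - <<'E'
from h import *
t=lambda x,y:(x/4.7+285-.4,y/4+155-.4)
s=lambda x,y:(x/1.4286-.15,y/1.4286-.15)
a,b=.12,.15
o=[('top',(-a,b,.075),t(22,470)),('top',(-a,-b,.075),t(682,562)),('top',(-.062,-.085,.098),t(575,429)),('top',(.005,-.11,.096),t(649,312)),
('side',(-.062,-.085,.098),s(500,463)),('side',(.005,-.11,.096),s(564,456)),('side',(-a,b,.075),s(361,349))]
v,r=fit(o,[.48,-.2,-.1]);print('machine',v,'\n',r)
print('seat',pl(v,[(-.02,.06,.075)]),'pump',pl(v,[(-.062,-.085,.098)]), 'reach',np.linalg.norm(v[:2]))
print('rib top pred px',proj('top',pl(v,[(-.02,.06,.143)])),t(277,293), proj('side',pl(v,[(-.02,.06,.143)]))*1.4286)
h=.014
o=[('top',(.1,.12,h),s(216,263)),('top',(.1,-.12,h),s(364,284)),('top',(-.1,-.12,h),s(345,405)),('top',(-.1,.12,h),s(194,385)),
('side',(-.1,.12,h),s(245,240)),('side',(.1,.12,h),s(352,199)),('side',(.1,-.12,h),s(418,285)),('side',(-.1,-.12,h),s(305,332))]
w,r=fit(o,[.45,.2,-.1]);print('board',w,'\n',r);print('clear',pl(w,[(0,-.05,.014)]))
E
```

```text
machine [ 0.5957 -0.1934 -0.1451] 
 [[-0.6958 -0.3487]
 [ 1.1837  1.0404]
 [ 0.0697  0.7177]
 [-0.4825  0.1461]
 [ 1.339   0.3448]
 [ 1.0745 -0.4135]
 [-2.4915 -3.4846]]
seat [[ 0.5846 -0.1312  0.075 ]] pump [[ 0.522  -0.2686  0.098 ]] reach 0.626303236165247
rib top pred px [[343.9395 227.2618]] (343.53617021276597, 227.85) [[464.2048 329.8652]]
board [ 0.5833  0.1794 -0.1151] 
 [[ 1.0952 -1.5355]
 [ 1.3353 -1.4726]
 [ 1.0285  1.2969]
 [-1.2504  0.1858]
 [-1.7968 -2.7075]
 [-1.9906 -2.0712]
 [ 2.5467 -1.8617]
 [-0.8154  2.0442]]
clear [[0.5776 0.1297 0.014 ]]
```

```bash
cat >> h.py <<'E'
from scipy.spatial.transform import Rotation as R
M=np.array([.5957,-.1934,-.1451]);B=np.array([.5833,.1794,-.1151])
def down(zang):  # tool pointing down, jaw axis z at world angle zang
    z=np.array([np.cos(zang),np.sin(zang),0]);y=np.array([0,0,-1.]);return np.c_[np.cross(y,z),y,z]
def move(p,zang):
    s=state();C=np.array(s['orientation']);D=C.T@down(zang)
    print('t',s['time_s'],'tr mm',(C.T@(np.array(p)-s['eef_pos'])*1000).round(1),'dr',R.from_matrix(D).as_rotvec().round(4))
def wproj(P,s):
    c=CAL['wrist'];T=c['tool_from_camera'];p=(np.asarray(P,float)-s['eef_pos'])@np.array(s['orientation'])
    p=(p-T[:3,3])@T[:3,:3]*[1,-1,-1];r=np.hypot(p[:,0],p[:,1]);th=np.arctan2(r,p[:,2]);m=c['mtx']
    return p[:,:2]/r[:,None]*(m[0,0]*th)[:,None]+m[:2,2]
E
python3 -c "
from h import *
p=pl(M,[(-.02,.06,.0)])[0]; p[2]=.22
move(p,-.1451-np.pi/2)"
```

```text
t 0.15 tr mm [-591.    11.3  451.1] dr [-0.0014 -0.2407  0.0001]
```

>>> drive_tool([
  {"dr": [0, -0.12, 0], "translation": [-300, 0, 230], "fingers": 100},
  {"dr": [0, -0.12, 0], "translation": [-300, 0, 230], "fingers": 100},
  {"dr": [0, -0.12, 0], "translation": [-300, 0, 230], "fingers": 100},
  {"dr": [0, -0.24, 0], "translation": [-591, 10, 451], "fingers": 100},
  {"dr": [0, -0.24, 0], "translation": [-591, 10, 451], "fingers": 100},
  {"dr": [0, -0.24, 0], "translation": [-591, 10, 451], "fingers": 100},
  {"dr": [0, -0.24, 0], "translation": [-591, 10, 451], "fingers": 100},
  {"dr": [0, -0.24, 0], "translation": [-591, 10, 451], "fingers": 100},
  {"dr": [0, -0.24, 0], "translation": [-591, 10, 451], "fingers": 100},
  {"dr": [0, -0.24, 0], "translation": [-591, 10, 451], "fingers": 100},
  {"dr": [0, -0.24, 0], "translation": [-591, 10, 451], "fingers": 100},
  {"dr": [0, -0.24, 0], "translation": [-591, 10, 451], "fingers": 100},
  {"dr": [0, -0.24, 0], "translation": [-591, 10, 451], "fingers": 100},
  {"dr": [0, -0.24, 0], "translation": [-591, 10, 451], "fingers": 100},
  {"dr": [0, -0.24, 0], "translation": [-591, 10, 451], "fingers": 100},
  {"dr": [0, -0.24, 0], "translation": [-591, 10, 451], "fingers": 100},
  {"dr": [0, -0.24, 0], "translation": [-591, 10, 451], "fingers": 100},
  {"dr": [0, -0.24, 0], "translation": [-591, 10, 451], "fingers": 100},
  {"dr": [0, -0.24, 0], "translation": [-591, 10, 451], "fingers": 100},
  {"dr": [0, -0.24, 0], "translation": [-591, 10, 451], "fingers": 100},
], newtons=40)

```text
time_s: 1.82
eef_pos: [0.5849, -0.1324, 0.2196]
orientation: [[-0.989, -0.003, -0.148], [0.148, 0.0, -0.989], [0.003, -1.0, 0.0]]
contact_force: [-0.1, -0.1, -0.3]
opening: 0.0857
```

```bash
cat > w.py <<'E'
from h import *
import sys
s=state();im=read_camera('wrist');n=sys.argv[1];print(s['time_s'],s['eef_pos'],np.array(s['orientation'])[:,2],s['q'],s['contact_force'],s['opening'])
cv2.imwrite(f'pics/{n}.png',cv2.convertScaleAbs(cv2.resize(im,(800,600),interpolation=cv2.INTER_CUBIC),alpha=1.4))
f=1.4286
for k,P in dict(rib=(-.02,.06,.143),tabL=(-.02,.09,.143),tabR=(-.02,.03,.143),pump=(-.062,-.085,.098),seal=(.005,-.11,.096)).items(): print(k,(wproj(pl(M,[P]),s)*f)[0])
E
python3 w.py w1
```

```text
1.8167 [ 0.5849 -0.1324  0.2196] [-0.1485 -0.9889  0.0002] [ 0.0377  0.3597  0.2249 -0.0003 -1.4387  1.3841] [-0.0815 -0.0568 -0.2797] 0.08572340435471777
rib [394.1587 312.5523]
tabL [334.821  312.6944]
tabR [453.5968 312.2256]
pump [610.3349 344.6719]
seal [655.5915 247.8743]
```

View pics/w1.png

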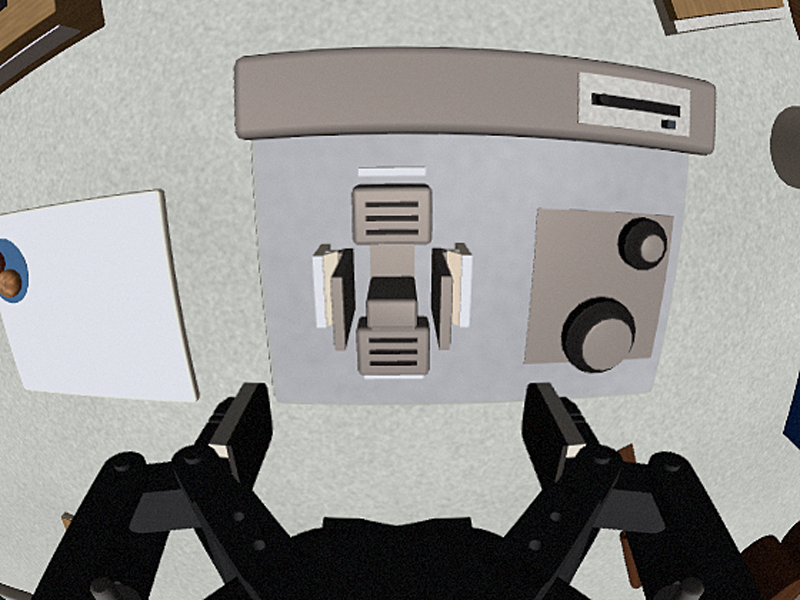

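The rib top is seen at (391,312) against a predicted (394,312.5), and pump (607,344) against (610,345). The machine model therefore needs about +1.5 mm in its y.

```bash
sed -i 's/^M=np.array(\[.5957,-.1934/M=np.array([.5959,-.1919/' h.py; python3 -c "
from h import *
p=pl(M,[(-.02,.06,.0)])[0]; p[2]=.112
move(p,-.1451-np.pi/2)"
```

```text
t 1.8667 tr mm [ -0.1 108.3  -1.6] dr [ 0.     -0.0023  0.0017]
```

>>> drive_tool([
  {"dr": [0, -0.002, 0.002], "translation": [0, 40, -1.6], "fingers": 100},
  {"dr": [0, -0.002, 0.002], "translation": [0, 75, -1.6], "fingers": 100},
  {"dr": [0, -0.002, 0.002], "translation": [0, 100, -1.6], "fingers": 100},
  {"dr": [0, -0.002, 0.002], "translation": [0, 108, -1.6], "fingers": 100},
  {"dr": [0, -0.002, 0.002], "translation": [0, 108, -1.6], "fingers": 80},
  {"dr": [0, -0.002, 0.002], "translation": [0, 108, -1.6], "fingers": 70},
  {"dr": [0, -0.002, 0.002], "translation": [0, 108, -1.6], "fingers": 40},
  {"dr": [0, -0.002, 0.002], "translation": [0, 108, -1.6], "fingers": 40},
  {"dr": [0, -0.002, 0.002], "translation": [0, 108, -1.6], "fingers": 40},
  {"dr": [0, -0.002, 0.002], "translation": [0, 108, -1.6], "fingers": 40},
  {"dr": [0, -0.002, 0.002], "translation": [0, 108, -1.6], "fingers": 40},
  {"dr": [0, -0.002, 0.002], "translation": [0, 108, -1.6], "fingers": 40},
], newtons=35)

```text
time_s: 2.87
eef_pos: [0.587, -0.13, 0.1177]
orientation: [[-0.99, 0.009, -0.143], [0.143, -0.002, -0.99], [-0.009, -1.0, 0.001]]
contact_force: [-2.5, -1.1, 9.2]
opening: 0.0395
```

```bash
python3 w.py w2
```

```text
2.8667 [ 0.587  -0.13    0.1177] [-0.1426 -0.9898  0.0011] [ 0.0435  0.4044  0.0273  0.003  -1.1852  1.3831] [-2.5466 -1.1257  9.1649] 0.039521089641758586
rib [396.3113 436.4387]
tabL [299.3258 434.3434]
tabR [493.253  434.5072]
pump [686.962  433.7801]
seal [755.4101 305.4944]
```

View pics/w2.png

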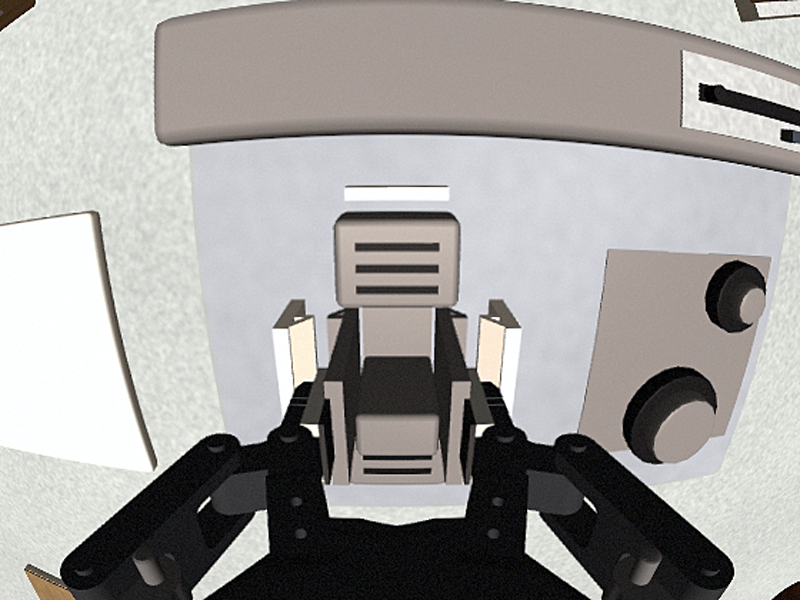

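Both tabs are squeezed against the rib, with an opening of 39.5 mm and the pads on both tabs at (325,450) and (465,450). I'm lifting and carrying to the board now.

>>> drive_tool([
  {"dr": [0, 0, 0], "translation": [0, -6, 0], "fingers": 40},
  {"dr": [0, 0, 0], "translation": [0, -15, 0], "fingers": 40},
  {"dr": [0, 0, 0], "translation": [0, -35, 0], "fingers": 40},
  {"dr": [0, 0, 0], "translation": [0, -60, 0], "fingers": 40},
  {"dr": [0, 0, 0], "translation": [0, -85, 0], "fingers": 40},
  {"dr": [0, 0, 0], "translation": [0, -85, 0], "fingers": 40},
  {"dr": [0, 0, 0], "translation": [8, -85, -30], "fingers": 40},
  {"dr": [0, 0, 0], "translation": [15, -85, -65], "fingers": 40},
  {"dr": [0, 0, 0], "translation": [22, -85, -105], "fingers": 40},
  {"dr": [0, 0, 0], "translation": [29, -85, -145], "fingers": 40},
  {"dr": [0, 0, 0], "translation": [36, -85, -185], "fingers": 40},
  {"dr": [0, 0, 0], "translation": [42, -85, -225], "fingers": 40},
  {"dr": [0, 0, 0], "translation": [45, -85, -250], "fingers": 40},
  {"dr": [0, 0, 0], "translation": [45, -85, -257], "fingers": 40},
  {"dr": [0, 0, 0], "translation": [45, -85, -257], "fingers": 40},
  {"dr": [0, 0, 0], "translation": [45, -85, -257], "fingers": 40},
])

```text
time_s: 4.25
eef_pos: [0.577, 0.1318, 0.1983]
orientation: [[-0.99, 0.002, -0.143], [0.143, -0.0, -0.99], [-0.002, -1.0, 0.0]]
contact_force: [-0.7, 0.5, -1.5]
opening: 0.0394
```

Run:
```python
from h import *
s=state();print(s['time_s'],s['eef_pos'],s['opening'],s['contact_force'],s['torque'])
b=[cv2.convertScaleAbs(x,alpha=1.4) for x in (read_camera('wrist'),read_camera('side'))]
cv2.imwrite('pics/l.png',np.hstack([cv2.resize(b[0],(400,300)),cv2.resize(b[1][60:315,110:450],(400,300))]))
p=pl(B,[(0,-.05,0)])[0];p[2]=.057;move(p,-.1151-np.pi/2)
```

```text
4.25 [0.577  0.1318 0.1983] 0.0393678548705024 [-0.666   0.4801 -1.4697] [-0.0744 -0.0049 -0.0486]
t 4.35 tr mm [ -0.3 141.4   0.9] dr [-0.0002 -0.0298 -0.0019]
```

View pics/l.png

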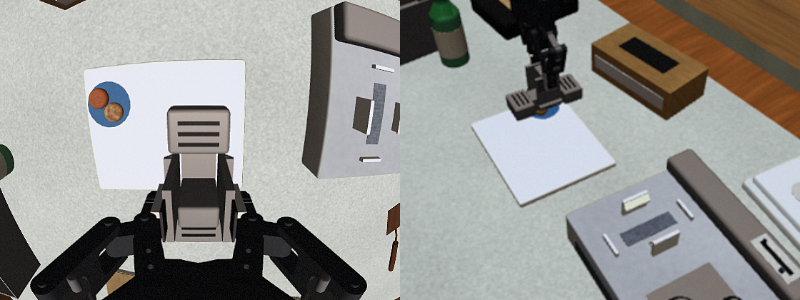

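The cover hangs level in the gripper over the board, with the dish well to its left at (108,105). Lowering now.

>>> drive_tool([
  {"dr": [0, -0.03, 0], "translation": [0, 40, 1], "fingers": 40},
  {"dr": [0, -0.03, 0], "translation": [0, 75, 1], "fingers": 40},
  {"dr": [0, -0.03, 0], "translation": [0, 105, 1], "fingers": 40},
  {"dr": [0, -0.03, 0], "translation": [0, 125, 1], "fingers": 40},
  {"dr": [0, -0.03, 0], "translation": [0, 133, 1], "fingers": 40},
  {"dr": [0, -0.03, 0], "translation": [0, 138, 1], "fingers": 40},
  {"dr": [0, -0.03, 0], "translation": [0, 142, 1], "fingers": 40},
  {"dr": [0, -0.03, 0], "translation": [0, 142, 1], "fingers": 40},
  {"dr": [0, -0.03, 0], "translation": [0, 142, 1], "fingers": 40},
])

```text
time_s: 5.1
eef_pos: [0.5783, 0.1309, 0.0577]
orientation: [[-0.994, 0.005, -0.114], [0.114, 0.001, -0.994], [-0.004, -1.0, -0.001]]
contact_force: [-0.7, -0.4, -2.8]
opening: 0.0394
```

>>> drive_tool([
  {"dr": [0, 0, 0], "translation": [0, 2, 0], "fingers": 40},
  {"dr": [0, 0, 0], "translation": [0, 4, 0], "fingers": 40},
  {"dr": [0, 0, 0], "translation": [0, 4, 0], "fingers": 40},
])

```text
time_s: 5.35
eef_pos: [0.5786, 0.1311, 0.0566]
orientation: [[-0.994, 0.007, -0.112], [0.112, 0.0, -0.994], [-0.007, -1.0, -0.001]]
contact_force: [-7.9, -1.5, 16.9]
opening: 0.0396
```

>>> drive_tool([
  {"dr": [0, 0, 0], "translation": [0, -3, 0], "fingers": 40},
  {"dr": [0, 0, 0], "translation": [0, -3, 0], "fingers": 60},
  {"dr": [0, 0, 0], "translation": [0, -3, 0], "fingers": 80},
  {"dr": [0, 0, 0], "translation": [0, -3, 0], "fingers": 100},
  {"dr": [0, 0, 0], "translation": [0, -3, 0], "fingers": 100},
  {"dr": [0, 0, 0], "translation": [0, -3, 0], "fingers": 100},
  {"dr": [0, 0, 0], "translation": [0, -3, 0], "fingers": 100},
  {"dr": [0, 0, 0], "translation": [0, -30, 0], "fingers": 100},
  {"dr": [0, 0, 0], "translation": [0, -70, 0], "fingers": 100},
  {"dr": [0, 0, 0], "translation": [0, -110, 0], "fingers": 100},
  {"dr": [0, 0, 0], "translation": [0, -140, 0], "fingers": 100},
  {"dr": [0, 0, 0], "translation": [0, -140, 0], "fingers": 100},
  {"dr": [0, 0, 0], "translation": [0, -140, 0], "fingers": 100},
])

```text
time_s: 6.43
eef_pos: [0.5781, 0.1312, 0.1946]
orientation: [[-0.994, 0.007, -0.114], [0.114, 0.002, -0.994], [-0.006, -1.0, -0.003]]
contact_force: [-0.4, 0.4, -0.9]
opening: 0.0852
```

Run:
```python
from h import *
s=state();im=read_camera('wrist')
print(s['time_s'],s['eef_pos'],s['contact_force'],s['opening'])
c=.11*0
V=np.array([.5783,.131,-.1151])
for k,P in dict(rib=(0,0,.082),TL=(0,.03,.082),TR=(0,-.03,.082),b1=(.06,0,.038),b2=(-.06,0,.038)).items(): print(k,wproj(pl(V,[P]),s)[0]*1.4286)
cv2.imwrite('pics/w3.png',cv2.convertScaleAbs(cv2.resize(im,(800,600),interpolation=cv2.INTER_CUBIC),alpha=1.3))
p=pl(M,[(-.062,-.085,0)])[0];p[2]=.16;move(p,-.1451-np.pi/2)
```

```text
6.4333 [0.5781 0.1312 0.1946] [-0.4055  0.4337 -0.9493] 0.0851551719134034
rib [397.432  290.6553]
TL [345.5536 290.5873]
TR [449.3165 290.7649]
b1 [397.6227 180.1367]
b2 [397.3682 352.1954]
t 6.4833 tr mm [  9.3  32.1 401.7] dr [ 0.001   0.0312 -0.0026]
```

View pics/w3.png

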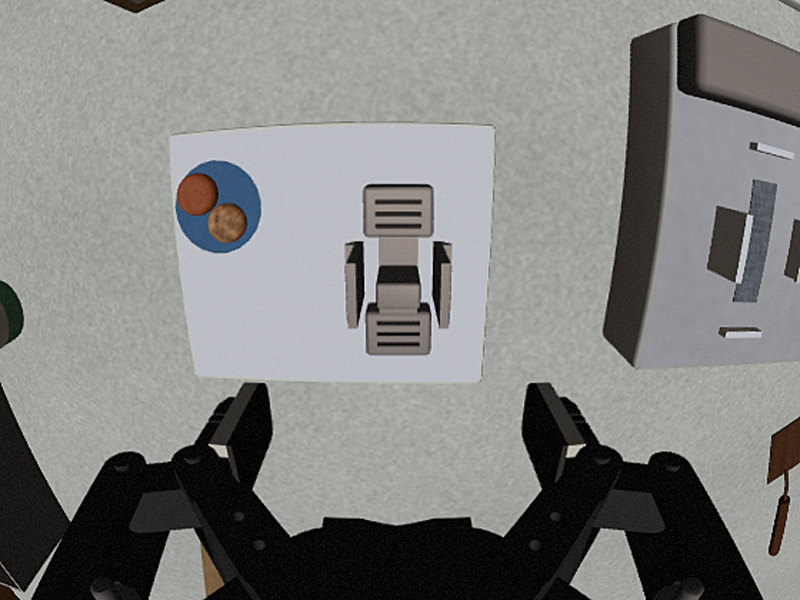

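The cover stands upright on the board, tabs free, with its rib top at (398,297), about 3 mm nearer the robot than predicted. The dish is untouched. Next is the pump.

>>> drive_tool([
  {"dr": [0, 0.03, -0.003], "translation": [0, 0, 40], "fingers": 0},
  {"dr": [0, 0.03, -0.003], "translation": [9, 0, 80], "fingers": 0},
  {"dr": [0, 0.03, -0.003], "translation": [9, 0, 120], "fingers": 0},
  {"dr": [0, 0.03, -0.003], "translation": [9, 0, 160], "fingers": 0},
  {"dr": [0, 0.03, -0.003], "translation": [9, 0, 200], "fingers": 0},
  {"dr": [0, 0.03, -0.003], "translation": [9, 0, 240], "fingers": 0},
  {"dr": [0, 0.03, -0.003], "translation": [9, 0, 280], "fingers": 0},
  {"dr": [0, 0.03, -0.003], "translation": [9, 0, 320], "fingers": 0},
  {"dr": [0, 0.03, -0.003], "translation": [9, 10, 360], "fingers": 0},
  {"dr": [0, 0.03, -0.003], "translation": [9, 32, 402], "fingers": 0},
  {"dr": [0, 0.03, -0.003], "translation": [9, 50, 402], "fingers": 0},
  {"dr": [0, 0.03, -0.003], "translation": [9, 75, 402], "fingers": 0},
  {"dr": [0, 0.03, -0.003], "translation": [9, 80, 402], "fingers": 0},
  {"dr": [0, 0.03, -0.003], "translation": [9, 80, 402], "fingers": 0},
  {"dr": [0, 0.03, -0.003], "translation": [9, 80, 402], "fingers": 0},
])

```text
time_s: 7.73
eef_pos: [0.5227, -0.2675, 0.1124]
orientation: [[-0.99, -0.002, -0.142], [0.142, -0.0, -0.99], [0.002, -1.0, 0.001]]
contact_force: [-0.4, -0.7, 0.9]
opening: -0.0003
```

Run:
```python
from h import *
s=state();print(s['time_s'],s['eef_pos'],s['opening'],s['contact_force'])
p=pl(M,[(-.062,-.085,0)])[0];p[2]=.098;move(p,-.1451-np.pi/2)
```

```text
7.7333 [ 0.5227 -0.2675  0.1124] -0.00028321814108994844 [-0.361  -0.6987  0.8962]
t 7.7333 tr mm [ 0.4 14.4 -0.4] dr [-0.0006  0.0022  0.0019]
```

>>> drive_tool([
  {"dr": [0, 0, 0], "translation": [0, 10, 0], "fingers": 0},
  {"dr": [0, 0, 0], "translation": [0, 16, 0], "fingers": 0},
  {"dr": [0, 0, 0], "translation": [0, 20, 0], "fingers": 0},
  {"dr": [0, 0, 0], "translation": [0, 23, 0], "fingers": 0},
  {"dr": [0, 0, 0], "translation": [0, 23, 0], "fingers": 0},
  {"dr": [0, 0, 0], "translation": [0, 23, 0], "fingers": 0},
])

```text
time_s: 8.23
eef_pos: [0.5236, -0.2674, 0.0911]
orientation: [[-0.99, 0.002, -0.142], [0.142, -0.001, -0.99], [-0.002, -1.0, 0.0]]
contact_force: [-1.6, 3.0, 8.2]
opening: 0.0002
```

>>> drive_tool([
  {"dr": [0, 0, 0], "translation": [0, 1, 0], "fingers": 0},
  {"dr": [0, 0, 0], "translation": [0, 1, 0], "fingers": 0},
  {"dr": [0, 0, 0], "translation": [0, 1, 0], "fingers": 0},
  {"dr": [0, 0, 0], "translation": [0, 1, 0], "fingers": 0},
  {"dr": [0, 0, 0], "translation": [0, 1, 0], "fingers": 0},
  {"dr": [0, 0, 0], "translation": [0, 1, 0], "fingers": 0},
  {"dr": [0, 0, 0], "translation": [0, 1, 0], "fingers": 0},
  {"dr": [0, 0, 0], "translation": [0, 1, 0], "fingers": 0},
  {"dr": [0, 0, 0], "translation": [0, 1, 0], "fingers": 0},
  {"dr": [0, 0, 0], "translation": [0, 1, 0], "fingers": 0},
  {"dr": [0, 0, 0], "translation": [0, 1, 0], "fingers": 0},
  {"dr": [0, 0, 0], "translation": [0, 1, 0], "fingers": 0},
  {"dr": [0, 0, 0], "translation": [0, 1, 0], "fingers": 0},
  {"dr": [0, 0, 0], "translation": [0, 1, 0], "fingers": 0},
  {"dr": [0, 0, 0], "translation": [0, 1, 0], "fingers": 0},
  {"dr": [0, 0, 0], "translation": [0, 1, 0], "fingers": 0},
  {"dr": [0, 0, 0], "translation": [0, 1, 0], "fingers": 0},
  {"dr": [0, 0, 0], "translation": [0, 1, 0], "fingers": 0},
  {"dr": [0, 0, 0], "translation": [0, 1, 0], "fingers": 0},
  {"dr": [0, 0, 0], "translation": [0, 1, 0], "fingers": 0},
])

```text
time_s: 9.9
eef_pos: [0.5236, -0.2674, 0.091]
orientation: [[-0.99, 0.002, -0.142], [0.142, -0.001, -0.99], [-0.002, -1.0, 0.001]]
contact_force: [-2.5, 4.9, 13.2]
opening: 0.0001
```

>>> drive_tool([
  {"dr": [0, 0, 0], "translation": [0, 0, 0], "fingers": 0},
  {"dr": [0, 0, 0], "translation": [0, 0, 0], "fingers": 0},
  {"dr": [0, 0, 0], "translation": [0, 0, 0], "fingers": 0},
  {"dr": [0, 0, 0], "translation": [0, 0, 0], "fingers": 0},
  {"dr": [0, 0, 0], "translation": [0, 0, 0], "fingers": 0},
  {"dr": [0, 0, 0], "translation": [0, 0, 0], "fingers": 0},
  {"dr": [0, 0, 0], "translation": [0, 0, 0], "fingers": 0},
  {"dr": [0, 0, 0], "translation": [0, 0, 0], "fingers": 0},
  {"dr": [0, 0, 0], "translation": [0, 0, 0], "fingers": 0},
  {"dr": [0, 0, 0], "translation": [0, 0, 0], "fingers": 0},
  {"dr": [0, 0, 0], "translation": [0, 0, 0], "fingers": 0},
  {"dr": [0, 0, 0], "translation": [0, 0, 0], "fingers": 0},
  {"dr": [0, 0, 0], "translation": [0, 0, 0], "fingers": 0},
  {"dr": [0, 0, 0], "translation": [0, 0, 0], "fingers": 0},
  {"dr": [0, 0, 0], "translation": [0, 0, 0], "fingers": 0},
  {"dr": [0, 0, 0], "translation": [0, 0, 0], "fingers": 0},
  {"dr": [0, 0, 0], "translation": [0, 0, 0], "fingers": 0},
  {"dr": [0, 0, 0], "translation": [0, 0, 0], "fingers": 0},
  {"dr": [0, 0, 0], "translation": [0, 0, 0], "fingers": 0},
  {"dr": [0, 0, 0], "translation": [0, 0, 0], "fingers": 0},
])

```text
time_s: 11.57
eef_pos: [0.5236, -0.2674, 0.091]
orientation: [[-0.99, 0.002, -0.142], [0.142, -0.001, -0.99], [-0.002, -1.0, 0.001]]
contact_force: [-2.6, 4.4, 13.5]
opening: -0.0003
```

>>> drive_tool([
  {"dr": [0, 0, 0], "translation": [0, 0, 0], "fingers": 0},
  {"dr": [0, 0, 0], "translation": [0, 0, 0], "fingers": 0},
  {"dr": [0, 0, 0], "translation": [0, 0, 0], "fingers": 0},
  {"dr": [0, 0, 0], "translation": [0, -15, 0], "fingers": 0},
  {"dr": [0, 0, 0], "translation": [0, -50, 0], "fingers": 0},
  {"dr": [0, 0, 0], "translation": [0, -90, 0], "fingers": 0},
  {"dr": [0, 0, 0], "translation": [0, -115, 0], "fingers": 100},
  {"dr": [0, 0, 0], "translation": [0, -115, 0], "fingers": 100},
  {"dr": [0, 0, 0], "translation": [0, -115, 0], "fingers": 100},
])

```text
time_s: 12.32
eef_pos: [0.5235, -0.2677, 0.2051]
orientation: [[-0.99, 0.003, -0.143], [0.143, -0.001, -0.99], [-0.003, -1.0, 0.0]]
contact_force: [0.5, -0.3, -1.1]
opening: 0.0358
```

Run:
```python
from h import *
s=state();print(s['time_s'],s['eef_pos'],s['q'],s['opening'],s['contact_force'])
im=cv2.convertScaleAbs(read_camera('top'),alpha=1.4)
cv2.imwrite('pics/t2.png',cv2.resize(im[150:300,130:450],(800,375),interpolation=cv2.INTER_CUBIC))
for a in (-.1151,-.1151-np.pi): move([.5753,.1313,.17],a)
```

```text
12.3167 [ 0.5235 -0.2677  0.2051] [-0.2069  0.3367  0.155   0.0001 -1.3861  1.6341] 0.03583499484237591 [ 0.5051 -0.2745 -1.1451]
t 12.3667 tr mm [   4.9   33.5 -402. ] dr [ 0.0008 -1.5993 -0.    ]
t 12.3667 tr mm [   4.9   33.5 -402. ] dr [0.     1.5423 0.0008]
```

View pics/t2.png

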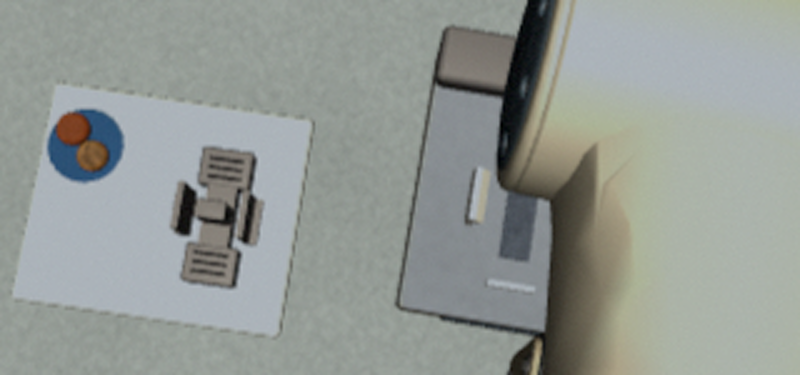

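The cover stands square on the board, its plate centres at (227,165) and (210,266). Going to the rib with a quarter turn.

>>> drive_tool([
  {"dr": [0, 0.11, 0], "translation": [0, 0, -40], "fingers": 100},
  {"dr": [0, 0.22, 0], "translation": [0, 0, -80], "fingers": 100},
  {"dr": [0, 0.33, 0], "translation": [0, 0, -120], "fingers": 100},
  {"dr": [0, 0.44, 0], "translation": [0, 0, -160], "fingers": 100},
  {"dr": [0, 0.55, 0], "translation": [5, 0, -200], "fingers": 100},
  {"dr": [0, 0.66, 0], "translation": [5, 0, -240], "fingers": 100},
  {"dr": [0, 0.77, 0], "translation": [5, 0, -280], "fingers": 100},
  {"dr": [0, 0.88, 0], "translation": [5, 0, -320], "fingers": 100},
  {"dr": [0, 0.99, 0], "translation": [5, 0, -360], "fingers": 100},
  {"dr": [0, 1.1, 0], "translation": [5, 10, -390], "fingers": 100},
  {"dr": [0, 1.21, 0], "translation": [5, 20, -402], "fingers": 100},
  {"dr": [0, 1.32, 0], "translation": [5, 30, -402], "fingers": 100},
  {"dr": [0, 1.43, 0], "translation": [5, 33, -402], "fingers": 100},
  {"dr": [0, 1.542, 0], "translation": [5, 33, -402], "fingers": 100},
  {"dr": [0, 1.542, 0], "translation": [5, 33, -402], "fingers": 100},
  {"dr": [0, 1.542, 0], "translation": [5, 33, -402], "fingers": 100},
  {"dr": [0, 1.542, 0], "translation": [5, 33, -402], "fingers": 100},
])

```text
time_s: 13.78
eef_pos: [0.575, 0.1308, 0.1696]
orientation: [[0.112, -0.002, -0.994], [0.994, -0.0, 0.112], [-0.001, -1.0, 0.002]]
contact_force: [-0.2, 0.4, -0.0]
opening: 0.0854
```

Run:
```python
from h import *
s=state();im=read_camera('wrist');print(s['time_s'],s['eef_pos'],s['q'],s['opening'])
V=np.array([.5753,.1313,-.1151])
print('top mid pred',proj('top',pl(V,[(0,0,.038)])),'seen',(217.3,235.9))
f=1.4286
for k,P in dict(rib=(0,0,.082),TL=(0,.03,.082),TR=(0,-.03,.082),p1=(.06,0,.038),p2=(-.06,0,.038)).items(): print(k,wproj(pl(V,[P]),s)[0]*f)
cv2.imwrite('pics/w4.png',cv2.convertScaleAbs(cv2.resize(im,(800,600),interpolation=cv2.INTER_CUBIC),alpha=1.3))
move([.5753,.1313,.044],-.1151-np.pi)
```

```text
13.7833 [0.575  0.1308 0.1696] [ 0.4881  0.3587  0.0964 -0.0007 -1.3104 -0.5998] 0.08544890884875377
top mid pred [[216.1622 235.3403]] seen (217.3, 235.9)
rib [395.6818 305.815 ]
TL [395.5666 357.0891]
TR [395.8143 250.0682]
p1 [299.5193 281.2657]
p2 [491.86   281.6857]
t 13.8333 tr mm [  0.6 125.9  -0.3] dr [-0.0015  0.0025 -0.0003]
```

View pics/w4.png

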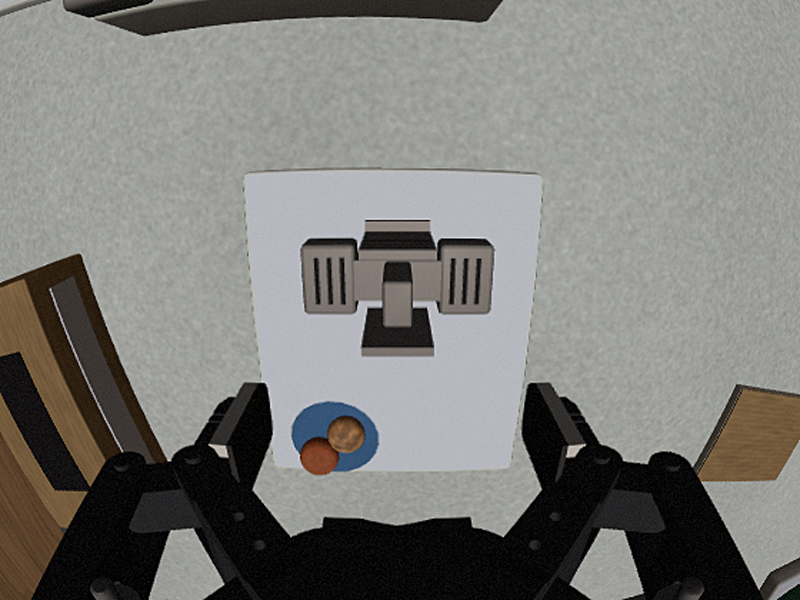

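The rib top is at (397.5,304) against a predicted (396,306), within about 1 mm, and both tabs clear the pad path. Grasping and lifting now.

>>> drive_tool([
  {"dr": [0, 0, 0], "translation": [-0.5, 40, 0.7], "fingers": 100},
  {"dr": [0, 0, 0], "translation": [-0.5, 75, 0.7], "fingers": 100},
  {"dr": [0, 0, 0], "translation": [-0.5, 105, 0.7], "fingers": 100},
  {"dr": [0, 0, 0], "translation": [-0.5, 122, 0.7], "fingers": 70},
  {"dr": [0, 0, 0], "translation": [-0.5, 125, 0.7], "fingers": 40},
  {"dr": [0, 0, 0], "translation": [-0.5, 125, 0.7], "fingers": 10},
  {"dr": [0, 0, 0], "translation": [-0.5, 125, 0.7], "fingers": 10},
  {"dr": [0, 0, 0], "translation": [-0.5, 125, 0.7], "fingers": 10},
  {"dr": [0, 0, 0], "translation": [-0.5, 125, 0.7], "fingers": 10},
  {"dr": [0, 0, 0], "translation": [-0.5, 125, 0.7], "fingers": 10},
  {"dr": [0, 0, 0], "translation": [-0.5, 125, 0.7], "fingers": 10},
  {"dr": [0, 0, 0], "translation": [-0.5, 125, 0.7], "fingers": 10},
  {"dr": [0, 0, 0], "translation": [-0.5, 125, 0.7], "fingers": 10},
], newtons=45)

```text
time_s: 14.92
eef_pos: [0.5756, 0.131, 0.0472]
orientation: [[0.114, 0.002, -0.993], [0.993, 0.001, 0.114], [0.001, -1.0, -0.002]]
contact_force: [-0.6, -0.1, 6.1]
opening: 0.0155
```

>>> drive_tool([
  {"dr": [0, 0, 0], "translation": [0, -10, 0], "fingers": 10},
  {"dr": [0, 0, 0], "translation": [0, -30, 0], "fingers": 10},
  {"dr": [0, 0, 0], "translation": [0, -60, 0], "fingers": 10},
  {"dr": [0, 0, 0], "translation": [0, -95, 0], "fingers": 10},
  {"dr": [0, 0, 0], "translation": [0, -125, 0], "fingers": 10},
  {"dr": [0, 0, 0], "translation": [0, -125, 0], "fingers": 10},
  {"dr": [0, 0, 0], "translation": [0, -125, 0], "fingers": 10},
  {"dr": [0, 0, 0], "translation": [0, -125, 0], "fingers": 10},
])

```text
time_s: 15.58
eef_pos: [0.5736, 0.1304, 0.1694]
orientation: [[0.115, -0.003, -0.993], [0.993, 0.0, 0.115], [-0.0, -1.0, 0.003]]
contact_force: [0.3, -0.2, -2.9]
opening: 0.0155
```

Run:
```python
from h import *
s=state();print(s['time_s'],s['eef_pos'],s['opening'],s['contact_force'])
p=pl(M,[(-.02,.06,0)])[0];p[2]=.172;move(p,-.1451-np.pi)
```

```text
15.5833 [0.5736 0.1304 0.1694] 0.015535690818421422 [ 0.3261 -0.1834 -2.937 ]
t 15.5833 tr mm [-257.1   -2.7  -41. ] dr [-0.0029  0.0298 -0.    ]
```

>>> drive_tool([
  {"dr": [-0.003, 0.03, 0], "translation": [-30, -3, -5], "fingers": 10},
  {"dr": [-0.003, 0.03, 0], "translation": [-70, -3, -12], "fingers": 10},
  {"dr": [-0.003, 0.03, 0], "translation": [-110, -3, -18], "fingers": 10},
  {"dr": [-0.003, 0.03, 0], "translation": [-150, -3, -24], "fingers": 10},
  {"dr": [-0.003, 0.03, 0], "translation": [-190, -3, -30], "fingers": 10},
  {"dr": [-0.003, 0.03, 0], "translation": [-230, -3, -37], "fingers": 10},
  {"dr": [-0.003, 0.03, 0], "translation": [-250, -3, -41], "fingers": 10},
  {"dr": [-0.003, 0.03, 0], "translation": [-257, -3, -41], "fingers": 10},
  {"dr": [-0.003, 0.03, 0], "translation": [-257, -3, -41], "fingers": 10},
  {"dr": [-0.003, 0.03, 0], "translation": [-257, -3, -41], "fingers": 10},
])

```text
time_s: 16.42
eef_pos: [0.5851, -0.129, 0.1718]
orientation: [[0.145, -0.001, -0.989], [0.989, 0.0, 0.145], [0.0, -1.0, 0.001]]
contact_force: [0.4, 0.3, -2.9]
opening: 0.0151
```

Run:
```python
from h import *
s=state();im=read_camera('wrist');print(s['time_s'],s['eef_pos'],s['opening'])
f=1.4286
for k,P in dict(capL=(-.02,.1025,.109),capR=(-.02,.0175,.109),tabLtop=(-.02,.09,.207),tabRtop=(-.02,.03,.207)).items(): print(k,[(wproj(pl(M,[(P[0]+d,P[1],P[2])]),s)[0]*f).round(1) for d in (-.022,.022)])
cv2.imwrite('pics/w5.png',cv2.convertScaleAbs(cv2.resize(im,(800,600),interpolation=cv2.INTER_CUBIC),alpha=1.3))
p=pl(M,[(-.02,.06,0)])[0];p[2]=.108;move(p,-.1451-np.pi)
```

```text
16.4167 [ 0.5851 -0.129   0.1718] 0.015066714887968343
capL [array([439.6, 397.7]), array([353.8, 397.8])]
capR [array([445.7, 233. ]), array([347.5, 233.1])]
tabLtop [array([465.1, 519.4]), array([328.7, 519.5])]
tabRtop [array([482.2, 355.5]), array([311.3, 355.6])]
t 16.4667 tr mm [-1.3 64.2  0.4] dr [0.0001 0.0006 0.0003]
```

View pics/w5.png

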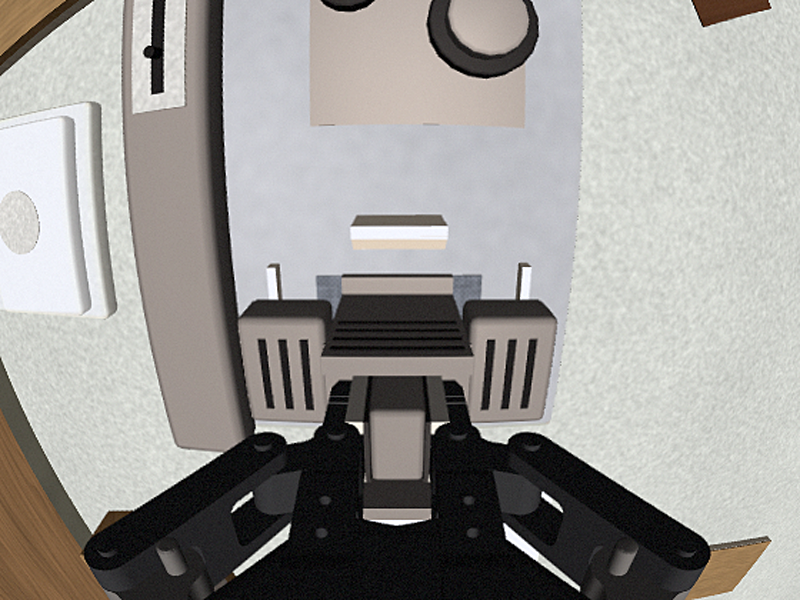

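The catch at (398,233) and the tab top at (398,357) match the prediction within about 1 mm. Pressing down now.

>>> drive_tool([
  {"dr": [0, 0, 0], "translation": [-1, 15, 0.5], "fingers": 10},
  {"dr": [0, 0, 0], "translation": [-1, 30, 0.5], "fingers": 10},
  {"dr": [0, 0, 0], "translation": [-1, 40, 0.5], "fingers": 10},
  {"dr": [0, 0, 0], "translation": [-1, 47, 0.5], "fingers": 10},
  {"dr": [0, 0, 0], "translation": [-1, 53, 0.5], "fingers": 10},
  {"dr": [0, 0, 0], "translation": [-1, 59, 0.5], "fingers": 10},
  {"dr": [0, 0, 0], "translation": [-1, 64, 0.5], "fingers": 10},
  {"dr": [0, 0, 0], "translation": [-1, 65, 0.5], "fingers": 10},
  {"dr": [0, 0, 0], "translation": [-1, 65, 0.5], "fingers": 10},
])

```text
time_s: 17.22
eef_pos: [0.5855, -0.1303, 0.1082]
orientation: [[0.145, 0.002, -0.989], [0.989, 0.0, 0.145], [0.0, -1.0, -0.002]]
contact_force: [0.4, -0.0, -1.7]
opening: 0.0155
```

>>> drive_tool([
  {"dr": [0, 0, 0], "translation": [0, 2, 0], "fingers": 10},
  {"dr": [0, 0, 0], "translation": [0, 4, 0], "fingers": 10},
  {"dr": [0, 0, 0], "translation": [0, 4, 0], "fingers": 10},
  {"dr": [0, 0, 0], "translation": [0, 4, 0], "fingers": 10},
])

```text
time_s: 17.55
eef_pos: [0.5856, -0.1303, 0.1081]
orientation: [[0.144, 0.005, -0.99], [0.99, -0.001, 0.144], [-0.0, -1.0, -0.005]]
contact_force: [-7.8, 6.3, 19.2]
opening: 0.0152
```

>>> drive_tool([
  {"dr": [0, 0, 0], "translation": [0, -4, 0], "fingers": 10},
  {"dr": [0, 0, 0], "translation": [0, -6, 0], "fingers": 10},
  {"dr": [0, 0, 0], "translation": [0, -6, 0], "fingers": 10},
  {"dr": [0, 0, 0], "translation": [0, -6, 0], "fingers": 10},
])

```text
time_s: 17.88
eef_pos: [0.585, -0.1306, 0.1096]
orientation: [[0.145, 0.001, -0.989], [0.989, -0.0, 0.145], [-0.0, -1.0, -0.001]]
contact_force: [-0.3, -0.1, -2.6]
opening: 0.0154
```

>>> drive_tool([
  {"dr": [0, 0, 0], "translation": [0, -2, 0], "fingers": 10},
  {"dr": [0, 0, 0], "translation": [0, -2, 0], "fingers": 10},
  {"dr": [0, 0, 0], "translation": [0, -2, 0], "fingers": 10},
])

```text
time_s: 18.13
eef_pos: [0.5844, -0.1302, 0.1099]
orientation: [[0.145, -0.001, -0.989], [0.989, 0.001, 0.145], [0.0, -1.0, 0.001]]
contact_force: [4.4, -2.1, -17.3]
opening: 0.0155
```

It is latched: pulling up 1.8 mm met 17 N. I'll press it home again, release and back off.

>>> drive_tool([
  {"dr": [0, 0, 0], "translation": [0, 4, 0], "fingers": 10},
  {"dr": [0, 0, 0], "translation": [0, 7, 0], "fingers": 10},
  {"dr": [0, 0, 0], "translation": [0, 7, 0], "fingers": 10},
  {"dr": [0, 0, 0], "translation": [0, 5, 0], "fingers": 10},
  {"dr": [0, 0, 0], "translation": [0, 4, 0], "fingers": 40},
  {"dr": [0, 0, 0], "translation": [0, 4, 0], "fingers": 100},
  {"dr": [0, 0, 0], "translation": [0, 4, 0], "fingers": 100},
  {"dr": [0, 0, 0], "translation": [0, 4, 0], "fingers": 100},
  {"dr": [0, 0, 0], "translation": [0, 4, 0], "fingers": 100},
  {"dr": [0, 0, 0], "translation": [0, 4, 0], "fingers": 100},
  {"dr": [0, 0, 0], "translation": [0, -30, 0], "fingers": 100},
  {"dr": [0, 0, 0], "translation": [0, -70, 0], "fingers": 100},
  {"dr": [0, 0, 0], "translation": [0, -105, 0], "fingers": 100},
  {"dr": [0, 0, 0], "translation": [0, -105, 0], "fingers": 100},
  {"dr": [0, 0, 0], "translation": [0, -105, 0], "fingers": 100},
  {"dr": [0, 0, 0], "translation": [0, -105, 0], "fingers": 100},
])

```text
time_s: 19.47
eef_pos: [0.5848, -0.1302, 0.2167]
orientation: [[0.145, 0.001, -0.989], [0.989, 0.0, 0.145], [0.001, -1.0, -0.001]]
contact_force: [-0.2, -0.1, -0.4]
opening: 0.0852
```

```bash
python3 w.py w6
```

```text
19.4667 [ 0.5848 -0.1302  0.2167] [-0.9895  0.1446 -0.0014] [ 0.0414  0.3565  0.213  -0.0003 -1.4258 -0.1865] [-0.1899 -0.0932 -0.3847] 0.08521891032203166
rib [396.8641 315.2445]
tabL [396.8737 368.7111]
tabR [396.8497 256.5402]
pump [473.1873  37.5536]
seal [351.8095  -3.9531]
```

View pics/w6.png

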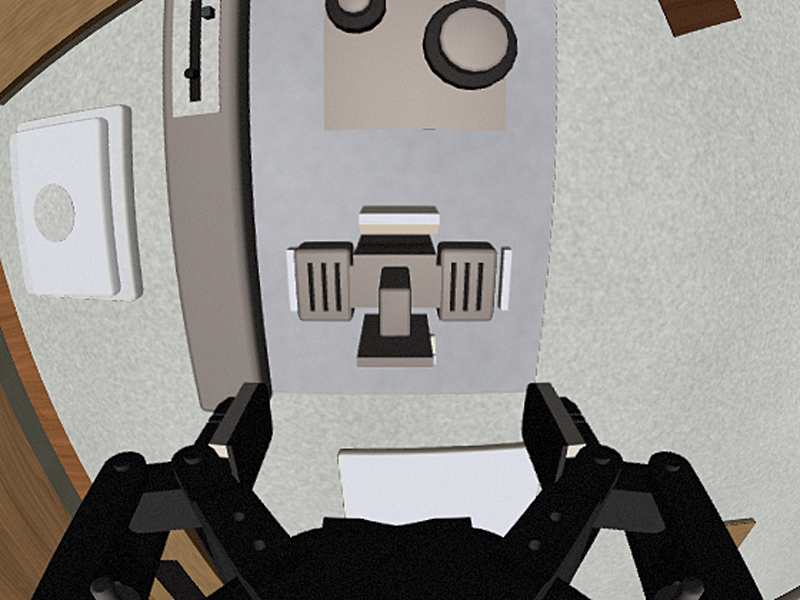

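The final view shows the cover square between both end stops, with tab tops at rows 253 and 367 (114 px apart, 112 expected when free). The rib is at (395,311), the pump is up and the gripper is clear.

```bash
python3 -c "from rig import sign_off;print(sign_off())"
```

```text
the job is handed in; nothing more can be done
None
```

The job is done and handed in at about 19.5 s of the 72 s allowed. `sign_off()` gives no verdict, so what follows rests on my own checks.

- **Cover off:** I squeezed both tabs (opening 39.5 mm), lifted the cover off and set it upright on the clear part of the board. The dish was not touched.
- **Pump:** I held the button fully down for about 3.7 s, with the tool at 91 mm height and 8 to 13 N, then released it. The gauge pin was well short of the stop block in the pictures afterwards. The seal button was never touched.
- **Cover back:** I took it by the rib with the tabs free and pressed it home, where it met a hard stop at 19 N. A pull-up test met 17 N after 1.8 mm, so it is latched. I then pressed it down again and let go.
- **Last picture:** The cover sits square and centred within about 1 mm, both tabs have sprung out, the pump is up and the gripper is about 40 mm clear of it.

One reading looked odd: the opening during the squeeze was 39.5 mm, below the 44 mm given for tabs at their stops. I put that down to give or play in the pads, and the cover did come free. No check failed.

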